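Read a tinted lens in the transmittance meter

ROBOT

A 6-joint arm with a two-finger parallel gripper is mounted at the origin on a cart in front of the work surface, level with it; the furniture and walls round the work are solid. World frame = base frame: x ahead of the robot, y to its left, z up, the work surface at z = 0. Lengths are in m, angles in rad, forces in N, time in s.
With the tool pointing down it reaches from about 0.275 to 0.75 m from the base axis. Payload 10.2 kg.
Tool frame: the origin (TCP) lies midway between the tips of the shut fingers; the grasp point (between the pads) lies 19 mm behind it (env.hold_point_z is the distance from the TCP to the grasp point, in m); z points along the fingers, y is the line along which they close (so a half turn about z gives the same grasp; the last joint's range is limited). The gripper opens to 85 mm and grips with 20 to 120 N. Pads are 22 mm wide; open, the fingers measure 114 mm over their backs; the gripper's body (76 mm by 85 mm) begins 54 mm behind the grasp point. The pads swing forward as they close: fully open they stand 13 mm farther back than shut.
Start: joints at [-1.344, 0.313, 1.498, -0, 1.331, -0.223], TCP at [0.228, -0.473, 0.231] pointing down, gripper open.
Joint ranges: [-2.94, 2.94], [-0.97, 2.17], [0.19, 2.56], [-1.23, 4.37], [0.02, 3.11], [-2.88, 2.88]. Speed limits (rad/s): [2.39, 2.39, 3.01, 3.14, 3.14, 3.14].

INTERFACE

Orientations are given as a unit quaternion [x, y, z, w].
In Python, from bench import env, kinematics, monitor, eyes, job gives the robot as it stands. The module is installed in compiled form; this text tells all that it offers. Calls block until the motion is done:
- env.reach(position, orientation): joint-space move of the TCP to a pose.
- env.movel(position, velocity=0.15, frame=None, guard=None): straight line of the TCP; frame=None keeps the orientation; velocity is the mean speed in m/s. With guard (N) it stops when the force on the tool has changed by that much, and returns True; else False.
- env.set_joints(angles): joint-space move.
- env.release() and env.close_gripper(effort=None): open the fingers fully, or close them until they stop; effort is the grip in N (None keeps the last).
- env.hold(seconds).
- kinematics.ik(position, orientation): joint angles nearest the present ones, or None.
- monitor.sense(): the state.
- eyes.grab_frame(name): name is "side" or "top"; returns a dict with "frame" (420x560x3 uint8, red, green, blue), "mtx" (3x3 intrinsics, pixels), "k1" (the pictures are not rectified: a ray, as slopes to the right and down, at radius r is drawn at 1 + k1 r^2 times it, then the intrinsics apply), "view" (4x4, takes a point from world to camera coordinates). Camera axes: x right, y down, z forward; pixel columns grow to the right and rows downward; lengths in m; the calibration is good to about 2 mm. A picture is of the moment at which its call begins. There is no depth.
A pose or a line that the arm cannot do raises env.MotionError and nothing moves.
- job.hand_in(): hands the job in; it is judged then, once.
The state is a dict: "clock": time; "joints": joint angles; "qvel": joint speeds; "joint_efforts": joint torques, N m; "position": TCP position; "ee_rot": TCP orientation; "contact_force": force on the tool from outside, world axes, zero at the start; "ft_torque": the same for the moment, N m; "finger_gap": opening from 0.0 (shut) to 1.0 (fully open); "gripper_force": force on a finger pad.
Only numpy, scipy, OpenCV 4.12 (cv2) and the standard library are available. Lean on these libraries where they do the work, as an engineer would, in place of code of your own. Each camera call takes 0.05 s, during which the arm holds its last target. There are 200 camera calls.

TASK

Check the tint of the brown lens in the white transmittance meter: lay the lens gently, flat, into the round seat of the dark lens carrier, then take the carrier by its black grip and slide it through the slot in the front of the meter until its front plate closes against the meter's face. The meter reads only while its spring contact is pressed, so finish with the carrier still held fully home, not let go. Leave the tweezers, the dropper bottle and the screwdriver where they are.

Things in the scene. Friction and masses are not known exactly. Their poses are not given: they have to be found in the camera images.
- meter: fixed white instrument, dark grey front, 190 mm wide (y), 160 deep (x), 76 high. Origin: centre of its underside on the worktop; its +x points into it (the way the carrier slides in). Front face: plane x = -80 mm. In front an aluminium sill 112 wide, top 12 mm above the worktop, out to x = -135. Carrier fully home: carrier origin at x = -31, y = 0, z = 12 mm in this frame, x axes parallel
- meter_slot (a point): middle of the slot's lower edge, on the front face at sill height; axes as the meter's. Slot 86 mm wide, 17 mm high above the sill, side and upper edges rounded (6 mm radius), front 12 mm thick; the sill runs on level as the chamber floor; behind the front the chamber is 100 mm wide, 24 mm high
- contact (a joint): spring contact at the back of the meter's chamber: 0 m = free, grows as the carrier's nose pushes it in; carrier fully home presses it 10 mm in (limit 13 mm). It pushes back with 2.4 N at first, 5.4 N at 10 mm: enough to push out a carrier that is let go
- carrier: dark grey lens carrier, about 140 g, on the worktop. Origin on its underside, +x towards the nose (goes in first), z up. Plate 84 mm wide (y), 6 thick, x = -50 to 55 mm, nose corners rounded 8 mm. Front plate x = -55 to -49, 104 wide, 30 high; its back closes against the meter's face. Before it the black grip: upright block 16 mm wide (y), x = -96 to -55, z = 4 to 45, free on both sides
- carrier_seat (a point): centre of the lens seat, on the plate's upper face: 12 mm from the carrier's origin towards the nose, 6 mm above the underside. Seat ring: two arcs of upright lip towards +x and -x, inner radius 31 mm, 4 mm thick, tops 15 mm above the underside (highest part that enters the slot); open by about 36 mm towards +y and -y for fingers
- carrier_grip (a point): point to grip in the black grip block: 77 mm from the carrier's origin towards the front, 27 mm above its underside; axes as the carrier's
- lens: round brown tinted lens blank, 56 mm diameter, 8 mm thick at its slightly domed middle, with an upright edge 6.6 mm high, 30 g, lying on the packet. Origin: centre of its underside; z up
- packet: flat pale blue lens packet 70 x 70 mm, 10 mm high, fixed to the worktop, on which the lens lies; origin: centre of its underside
- drop_bottle: turquoise dropper bottle with green cap, 36 mm diameter, 120 mm high, left of the meter: leave alone
- driver: small screwdriver with red handle, 102 mm long, 10 mm thick, at the front left of the worktop: leave alone
- tweezers: steel tweezers, 121 mm long, 12 mm wide, lying on the worktop between the lens packet and the spectacles: leave alone
- tall_instrument (a point): foot of the tall white lens instrument with a yellow hand sensor on top that stands fixed left of the work: a point on the worktop under its middle. It is about 0.47 m high and reaches up to 0.17 m sideways from this point: go round it
There are look-alikes about, which are no part of the job. What is meant by the lens is not yellow, and is the larger of those in its own colour.

How it is judged:
By the outcome, as a careful person would: the job done as asked, in the order asked, and still so for the second after the job is handed in, while the arm keeps its last pose, push and grip.
It also fails if it takes over 61 s, if anything falls off the work surface, if the arm or the gripper's body presses on something with over 40 N, if the wrist force passes 120 N, or if a joint passes its speed limit or range.

## Working session

There is one attempt and no reset: what is moved stays moved. The work goes in short steps, each a Python script; the robot and the scene stay as the last script left them, time stands still between calls to the robot, and variables do not carry over. Pictures are saved under pics/ and viewed, at most 13 in all, crops included, and the job is handed in when it is done.

```bash
mkdir -p pics; python3 - <<'E'
from bench import env, kinematics, monitor, eyes, job
import cv2,numpy as np
for n in("side","top"):
    f=eyes.grab_frame(n); cv2.imwrite(f"pics/{n}0.png",f["frame"][:,:,::-1])
    np.savez(f"pics/{n}0.npz",**f)
    print(n,f["mtx"].tolist(),f["k1"],np.round(f["view"],4).tolist())
s=monitor.sense();print(s, env.hold_point_z)
E
```

```text
side [[381.6360416570266, 0.0, 281.1132603246438], [0.0, 381.6360416570266, 214.43904508404853], [0.0, 0.0, 1.0]] -0.07147349158181003 [[0.9837, -0.1795, -0.0052, -0.6111], [-0.1433, -0.7674, -0.625, 0.0146], [0.1082, 0.6155, -0.7806, 0.9081], [0.0, 0.0, 0.0, 1.0]]
top [[409.6619578781954, 0.0, 277.50062752445285], [0.0, 409.6619578781954, 208.77560081591002], [0.0, 0.0, 1.0]] -0.014745538848127987 [[0.0043, -0.9998, 0.0199, -0.1491], [-0.9882, -0.0073, -0.1528, 0.5677], [0.1529, -0.019, -0.9881, 1.0613], [0.0, 0.0, 0.0, 1.0]]
{'clock': 0.1, 'joints': array([-1.34444437e+00,  3.13398907e-01,  1.49836147e+00, -3.06035732e-05,
        1.33102109e+00, -2.23369049e-01]), 'qvel': array([-0.0006399 , -0.00230383,  0.00147217, -0.00056762,  0.00099079,
       -0.00021231]), 'joint_efforts': array([ 3.77326083e-03, -4.12897217e+01, -2.60142893e+01, -1.55638890e-05,
        3.00765627e-03,  3.11638928e-06]), 'position': array([ 0.22816718, -0.47256343,  0.23078969]), 'ee_rot': array([ 9.74824236e-01,  2.22973888e-01, -1.57483712e-05, -5.94382656e-04]), 'contact_force': array([ 0.41057914,  0.04469678, -0.28679195]), 'ft_torque': array([-0.03434864,  0.02498946, -0.01633374]), 'gripper_force': 0.0, 'finger_gap': 0.9991039924378401} 0.0187
```

View pics/side0.png

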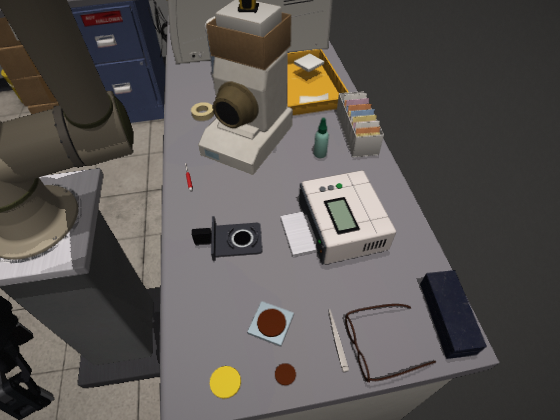

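View pics/top0.png

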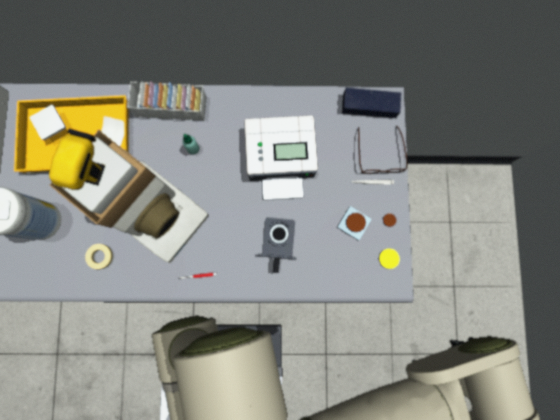

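The side view shows the brown lens on its packet at about (271,323), the carrier at (240,238) with its grip at (202,237), and the meter at (347,215). In the top view the lens is at (356,223), the carrier at (279,237) and the meter at (281,147). Next I'll enlarge these areas to get precise pixels.

```bash
cat > h.py <<'E'
import numpy as np,cv2
def load(n):
    d=np.load(f"pics/{n}.npz");return {k:d[k] for k in d}
def proj(f,P):
    P=np.atleast_2d(P);c=P@f["view"][:3,:3].T+f["view"][:3,3]
    s=c[:,:2]/c[:,2:];s=s*(1+f["k1"]*(s**2).sum(1,keepdims=True))
    return s@f["mtx"][:2,:2].T+f["mtx"][:2,2]
def ray(f,uv):
    s=cv2.undistortPoints(np.array([[uv]],float),f["mtx"],np.array([float(f["k1"]),0,0,0]))[0,0]
    R=f["view"][:3,:3];return -R.T@f["view"][:3,3],R.T@np.array([*s,1])
def onz(f,uv,z):
    o,d=ray(f,uv);return o+d*(z-o[2])/d[2]
def tri(fs,uvs):
    A=np.zeros((3,3));b=np.zeros(3)
    for f,uv in zip(fs,uvs):
        o,d=ray(f,uv);d/=np.linalg.norm(d);M=np.eye(3)-np.outer(d,d);A+=M;b+=M@o
    return np.linalg.solve(A,b)
def crop(f,x0,y0,x1,y1,k,out,pts=()):
    im=cv2.resize(f["frame"][y0:y1,x0:x1,::-1],None,fx=k,fy=k,interpolation=cv2.INTER_CUBIC)
    for i in range(x0//20*20+20,x1,20): cv2.putText(im,str(i),(int((i-x0+.5)*k),10),0,.35,(0,255,255));cv2.line(im,(int((i-x0+.5)*k),12),(int((i-x0+.5)*k),18),(0,255,255))
    for i in range(y0//20*20+20,y1,20): cv2.putText(im,str(i),(0,int((i-y0+.5)*k)),0,.35,(0,255,255));cv2.line(im,(24,int((i-y0+.5)*k)),(30,int((i-y0+.5)*k)),(0,255,255))
    for p in pts:
        q=(np.asarray(p)-[x0,y0]+.5)*k
        cv2.polylines(im,[np.round(q).astype(int).reshape(-1,1,2)],False,(0,255,0),1) if q.ndim==2 else cv2.circle(im,tuple(np.round(q).astype(int)),2,(0,0,255),-1)
    cv2.imwrite(f"pics/{out}.png",im)
E
python3 - <<'E'
from h import *
crop(load("side0"),185,170,400,345,3.4,"c1")
crop(load("top0"),225,105,405,280,3.4,"c2")
S,T=load("side0"),load("top0")
# lens blob
for n,f,c in(("s",S,(271,323)),("t",T,(356,223))):
    im=f["frame"].astype(int);m=((im[:,:,0]-im[:,:,2]>25)&(im[:,:,0]-im[:,:,1]>25)&(im[:,:,0]<160)).astype(np.uint8)
    k,l,st,ce=cv2.connectedComponentsWithStats(m);i=l[c[1],c[0]];print(n,i,st[i],ce[i])
    globals()[n]=ce[i]
print(tri([S,T],[s,t]),onz(S,s,.0145),onz(T,t,.0145))
E
```

```text
s 64 [257 309  29  27 600] [271.09       322.10666667]
t 48 [347 213  18  19 268] [355.57089552 221.98134328]
[ 0.53655641 -0.36320395  0.01513576] [ 0.53540702 -0.36313218  0.0145    ] [ 0.53782071 -0.36321488  0.0145    ]
```

View pics/c1.png

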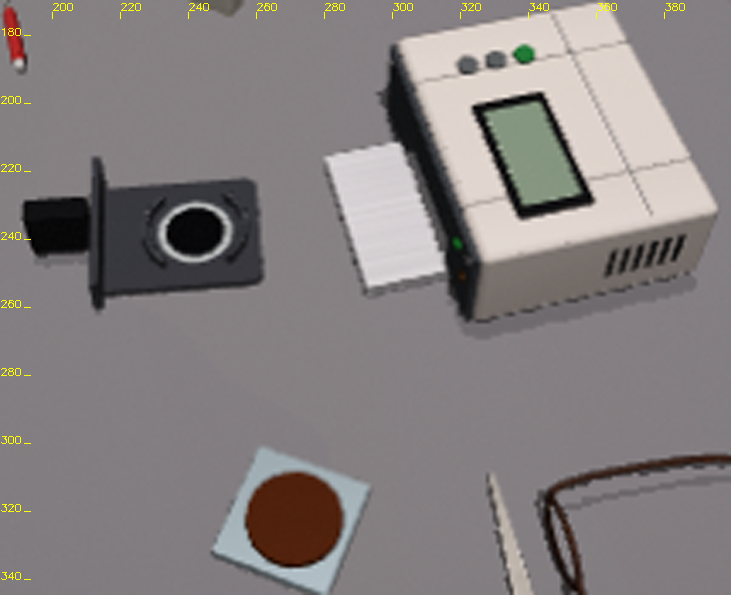

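View pics/c2.png

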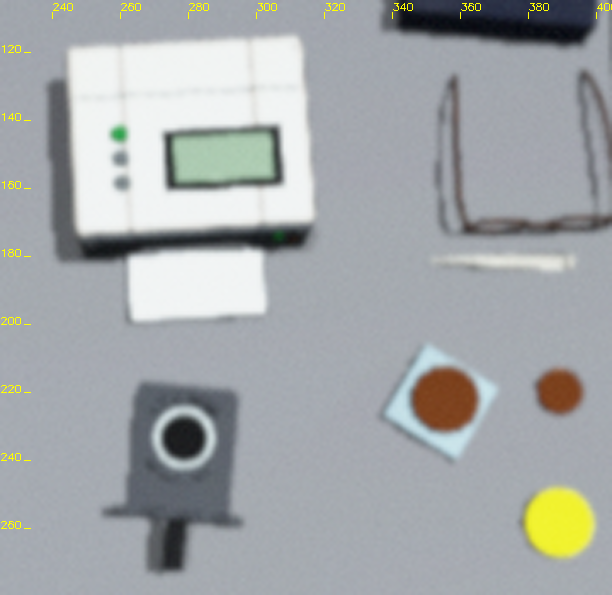

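The crops give clear corners for the meter, sill and carrier, plus the white ring at side (242.6,238.2) / top (279.1,233.8). Next I'll fit the planar poses to these and overlay them.

```bash
cat > fit.py <<'E'
from h import *
from scipy.optimize import least_squares
S,T=load("side0"),load("top0")
def P(p,L):
    c,s=np.cos(p[3]),np.sin(p[3]);L=np.atleast_2d(np.asarray(L,float))/1000
    return np.c_[c*L[:,0]-s*L[:,1]+p[0],s*L[:,0]+c*L[:,1]+p[1],L[:,2]+p[2]]
s=lambda x,y:(x/3.4+185-.35,y/3.4+170-.35)
t=lambda x,y:(x/3.4+225-.35,y/3.4+105-.35)
meter=[(S,(-135,56,12),s(325,158)),(S,(-135,-56,12),s(366,290)),(S,(-80,-95,0),s(470,322)),(S,(80,-95,76),s(718,210)),(S,(80,95,76),s(620,4)),
(T,(80,95,76),t(68,46)),(T,(80,-95,76),t(301,37)),(T,(-135,56,12),t(132,322)),(T,(-135,-56,12),t(267,314))]
car=[(S,(55,42,6),s(256,179)),(S,(55,-42,6),s(264,284)),(S,(-55,52,30),s(94,157)),(S,(-55,-52,0),s(94,308)),(S,(-96,8,45),s(25,200)),(S,(-96,-8,4),s(37,254)),(S,(12,0,6),s(196,232)),
(T,(55,42,6),t(137,382)),(T,(55,-42,6),t(239,392)),(T,(-52,52,30),t(103,511)),(T,(-52,-52,30),t(242,521)),(T,(12,0,6),t(184,438))]
def fit(c,p0,fz=True):
    r=lambda p:np.concatenate([proj(f,P([p[0],p[1],p[2] if fz else 0,p[3]],l))[0]-uv for f,l,uv in c])
    q=least_squares(r,p0,loss="soft_l1",x_scale=[.01,.01,.01,.1]);return q.x,r(q.x)
if __name__=="__main__":
    pr={}
    for n,c,p0 in(("meter",meter,[.65,-.1,0,0]),("car",car,[.5,-.1,0,0])):
        x,r=fit(c,p0);print(n,"free z",np.round(x,4));x,r=fit(c,p0,False);x[2]=0;print(np.round(x,4));print(np.round(r.reshape(-1,2),1).tolist());pr[n]=x
    a=np.linspace(0,6.3,40);circ=lambda r,z:np.c_[12+r*np.cos(a),r*np.sin(a),0*a+z]
    M=[[(-80,95,76),(80,95,76),(80,-95,76),(-80,-95,76),(-80,95,76)],[(-80,95,0),(-80,-95,0),(80,-95,0)],[(-80,56,12),(-135,56,12),(-135,-56,12),(-80,-56,12)]]
    C=[[(-50,42,6),(55,42,6),(55,-42,6),(-50,-42,6)],[(-55,-52,0),(-55,52,0),(-55,52,30),(-55,-52,30),(-55,-52,0)],[(-96,8,45),(-96,-8,45),(-55,-8,45),(-55,8,45),(-96,8,45)],[(-96,8,4),(-96,-8,4),(-55,-8,4)],circ(31,15)]
    cs=[]
    for f in(S,T): cs.append([proj(f,P(pr["meter"],m)) for m in M]+[proj(f,P(pr["car"],m)) for m in C]+[proj(f,np.c_[.5366+.028*np.cos(a),-.3632+.028*np.sin(a),0*a+.0166])])
    crop(S,185,170,400,345,3.4,"o1",cs[0]);crop(T,225,105,405,280,3.4,"o2",cs[1])
    a_,b_=cv2.imread("pics/o1.png"),cv2.imread("pics/o2.png")
    print(tri([S,T],[s(196,232),t(184,438)]))
E
python3 fit.py
```

```text
meter free z [ 0.7387 -0.1533 -0.0022  0.0604]
[ 0.7382 -0.1539  0.      0.061 ]
[[0.1, -0.5], [0.3, -0.3], [-1.2, 2.8], [2.1, 0.4], [-2.9, -1.7], [-0.3, -0.1], [0.9, -0.7], [-0.3, -0.0], [-0.0, 0.2]]
car free z [ 0.4928 -0.1479 -0.0015 -0.1023]
[ 0.4928 -0.1485  0.     -0.1002]
[[0.6, -0.2], [-0.0, -1.0], [-0.2, -0.4], [0.3, 0.7], [-0.2, -0.4], [-0.7, 0.2], [0.2, 0.1], [0.2, -0.2], [0.2, 0.1], [2.1, -0.5], [-0.4, 0.6], [-0.2, 0.2]]
[ 0.50480053 -0.15039133  0.00745495]
```

View pics/o1.png

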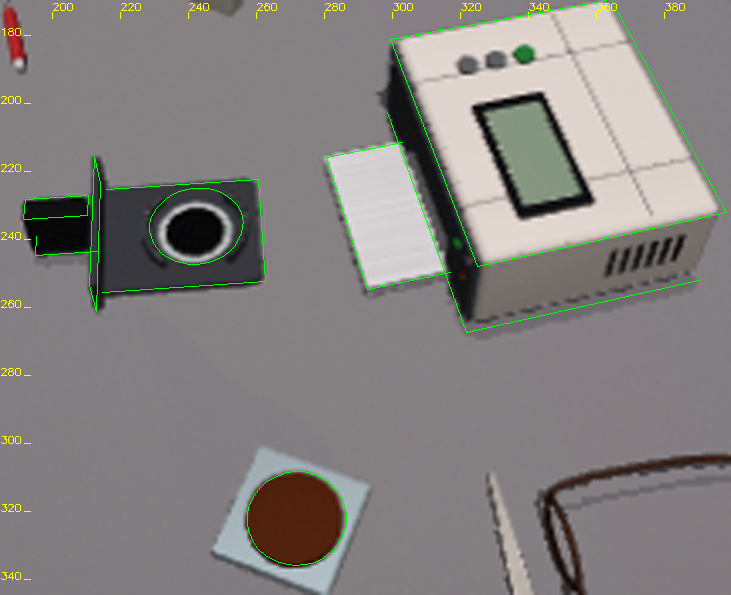

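View pics/o2.png

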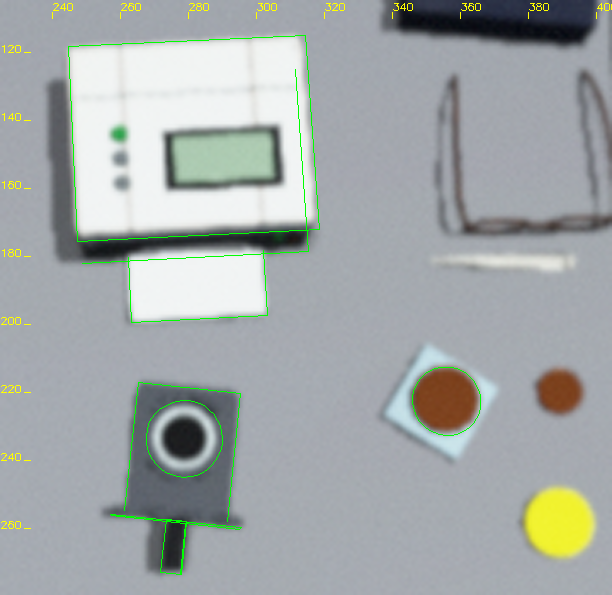

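The overlays match well: the seat triangulates to z≈7.5 mm and the lens to about 15 mm, both consistent with the text. The meter's lower and rounded corners are off, so I'll refit it later, mainly from the sill. Now I'll pick the lens.

```bash
cat > r.py <<'E'
from bench import env, kinematics, monitor, eyes, job
from h import *
def q(yaw): return [np.cos(yaw/2),np.sin(yaw/2),0,0]
def st(m=""):
    s=monitor.sense();print(m,round(s["clock"],2),"p",np.round(s["position"],4),"F",np.round(s["contact_force"],1),"gap",round(float(s["finger_gap"]),3),"gf",round(float(s["gripper_force"]),1),flush=True)
def shot(n,tag):
    f=eyes.grab_frame(n);np.savez(f"pics/{n}{tag}.npz",**f);return f
E
python3 - <<'E'
from r import *
Q=q(-.1)
env.reach([.5366,-.3632,.09],Q);st("above")
print(env.movel([.5366,-.3632,.0085],.08,guard=8));st("down")
env.close_gripper(20);st("grip")
env.movel([.5366,-.3632,.09],.1);env.hold(.2);st("up")
for n in("side","top"):shot(n,"1")
S,T=load("side1"),load("top1")
crop(S,200,210,340,350,2.8,"g1")
crop(T,300,140,440,280,2.8,"g2")
cv2.imwrite("pics/g.png",np.hstack([cv2.imread("pics/g1.png"),cv2.imread("pics/g2.png")]))
E
```

```text
above 1.44 p [ 0.5361 -0.364   0.0905] F [-0.  -0.5 -0.1] gap 1.001 gf 0.0
False
down 2.61 p [ 0.5369 -0.3634  0.0091] F [ 0.6 -0.7  0.6] gap 0.999 gf 0.0
grip 3.01 p [ 0.5367 -0.3633  0.0091] F [-1.9  1.   5.6] gap 0.637 gf 20.6
up 4.17 p [ 0.5364 -0.3631  0.0894] F [-0.6  0.4 -1.1] gap 0.639 gf 21.2
```

View pics/g.png

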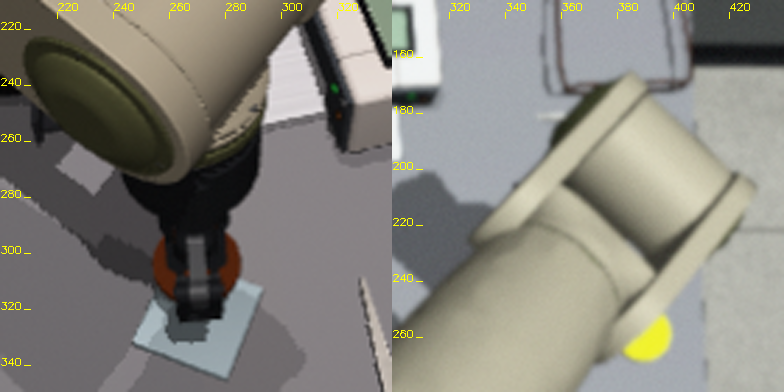

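The lens is held level between the fingers at side (268,299). I'll compare its visible rim with where the arm thinks it is, then move above the carrier.

```bash
cat > rim.py <<'E'
from h import *
from scipy.optimize import least_squares
def rimfit(f,p0,hint):
    im=f["frame"].astype(int);m=((im[:,:,0]-im[:,:,2]>25)&(im[:,:,0]>1.6*im[:,:,1])).astype(np.uint8)
    yy,xx=np.mgrid[:m.shape[0],:m.shape[1]];m[(abs(xx-hint[0])>25)|(abs(yy-hint[1])>25)]=0
    pts=[]
    for r in range(m.shape[0]):
        c=np.flatnonzero(m[r])
        if len(c)>3: pts+=[(c[0]-.5,r,),(c[-1]+.5,r)]
    pts=np.array(pts,float);a=np.linspace(0,2*np.pi,181)[:-1]
    def hull(p): 
        P=np.vstack([np.c_[p[0]+.028*np.cos(a),p[1]+.028*np.sin(a),0*a+p0[2]+z] for z in(0,.0066)])
        return cv2.convexHull(proj(f,P).astype(np.float32))
    res=lambda p:np.array([cv2.pointPolygonTest(hull(p),tuple(map(float,x)),True) for x in pts])
    s=least_squares(res,p0[:2],loss="soft_l1",f_scale=.4,diff_step=1e-3);r=res(s.x)
    return s.x-p0[:2],len(pts),np.round(np.percentile(abs(r),[50,80]),2),pts
E
python3 - <<'E'
from rim import *
S,S0,T0=load("side1"),load("side0"),load("top0")
print(rimfit(S0,np.array([.5366,-.3632,.010]),(271,322))[:3])
print(rimfit(T0,np.array([.5366,-.3632,.010]),(356,222))[:3])
print(rimfit(S,np.array([.5364,-.3631,.0905]),(268,299))[:3])
E
```

```text
(array([-0.00109542,  0.00129875]), 56, array([0.76, 1.03]))
(array([-3.31539362e-03, -1.35433633e-05]), 34, array([1.26, 2.5 ]))
(array([-0.00107882,  0.00274342]), 40, array([0.45, 0.83]))
```

```bash
python3 - <<'E'
from r import *
from fit import P
p=P([.4928,-.1485,0,-.1002],(12,0,0))[0];print(p)
env.movel([p[0],p[1],.11],.2,frame=q(-.1));st("over")
env.movel([p[0],p[1],.045],.1);env.hold(.2);st("low")
for n in("side",):shot(n,"2")
S=load("side2");from rim import *
st_=monitor.sense()["position"]
print(rimfit(S,np.array([st_[0],st_[1],st_[2]+.001]),proj(S,st_)[0])[:3])
crop(S,180,170,330,320,4,"h1")
E
```

```text
[ 0.50473981 -0.14970039  0.        ]
over 5.51 p [ 0.5049 -0.1506  0.1099] F [-0.5 -0.5 -0. ] gap 0.635 gf 21.2
low 6.51 p [ 0.505  -0.1498  0.0455] F [-0.5 -0.1 -0.2] gap 0.634 gf 21.2
(array([-0.00177015, -0.00033722]), 32, array([0.46, 1.11]))
```

View pics/h1.png

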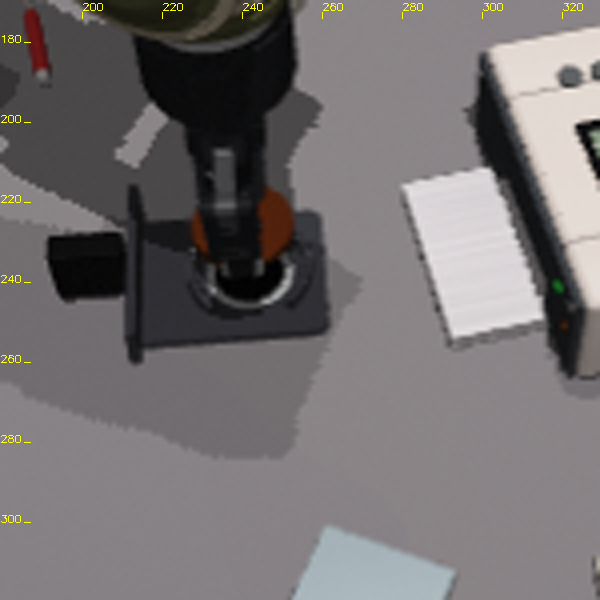

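The lens hangs just above the seat at side (238,228), aligned with the ring. Before lowering I'll check the required displacement with each camera separately.

```bash
python3 - <<'E'
from fit import *
for n,f,l,c in(("S",S,(271.09,322.1),s(196,232)),("T",T,(355.57,221.98),t(184,438))):
    im=f["frame"];g=cv2.cvtColor(im,cv2.COLOR_RGB2GRAY)
    # ring's bright blob -> ellipse
    u,v=map(int,map(round,c));w=np.zeros_like(g);w[v-14:v+15,u-14:u+15]=g[v-14:v+15,u-14:u+15]
    m=(w>140).astype(np.uint8) if n=="S" else (w>170).astype(np.uint8)
    k,lb,stt,ce=cv2.connectedComponentsWithStats(m);i=1+np.argmax(stt[1:,4])
    cn,_=cv2.findContours((lb==i).astype(np.uint8),cv2.RETR_EXTERNAL,cv2.CHAIN_APPROX_NONE)
    e=cv2.fitEllipse(max(cn,key=len));print(n,stt[i],e,c)
    L=onz(f,l,.0173);R=onz(f,e[0],.0065);print("lens",L,"ring",R,"delta",R-L)
E
```

```text
S [232 230  21  17  86] ((242.00421142578125, 237.8992919921875), (16.511796951293945, 20.682130813598633), 82.49366760253906) (242.29705882352943, 237.88529411764708)
lens [ 0.53528781 -0.36429553  0.0173    ] ring [ 0.50370846 -0.14970758  0.0065    ] delta [-0.03157935  0.21458795 -0.0108    ]
T [270 225  18  18  98] ((278.6259765625, 233.315185546875), (17.150165557861328, 17.385948181152344), 31.2042236328125) (278.7676470588235, 233.4735294117647)
lens [ 0.53747953 -0.36261846  0.0173    ] ring [ 0.50576272 -0.14996427  0.0065    ] delta [-0.03171681  0.21265419 -0.0108    ]
```

Both cameras agree to within 0.2 mm in x (−31.6 / −31.7 mm) and in the ring's y (−0.150). Next is a gentle placement.

```bash
python3 - <<'E'
from r import *
x,y=.5049,-.1498
env.movel([x,y,.015],.06);st()
print(env.movel([x,y,.0035],.015,guard=2.0));st("placed")
env.release();st("rel")
env.movel([x,y,.09],.12);st("up")
env.movel([.38,-.30,.2],.3);st("away")
for n in("side","top"):shot(n,"3")
crop(load("side3"),185,190,285,290,4,"k1");crop(load("top3"),235,200,335,300,4,"k2")
cv2.imwrite("pics/k.png",np.hstack([cv2.imread("pics/k1.png"),cv2.imread("pics/k2.png")]))
E
```

```text
7.21 p [ 0.505  -0.1499  0.015 ] F [ 0.2  0.5 -0.7] gap 0.636 gf 21.2
True
placed 7.84 p [ 0.5048 -0.1498  0.0051] F [-0.6 -0.4  4.9] gap 0.636 gf 21.6
rel 8.26 p [ 0.5044 -0.1496  0.0047] F [ 0.1  0.8 -1. ] gap 0.999 gf 0.0
up 9.12 p [ 0.5045 -0.1496  0.0893] F [ 0.  -0.8 -0.8] gap 1.0 gf 0.0
away 10.02 p [ 0.3802 -0.299   0.199 ] F [ 0.7 -0.6 -0.6] gap 1.0 gf 0.0
```

View pics/k.png

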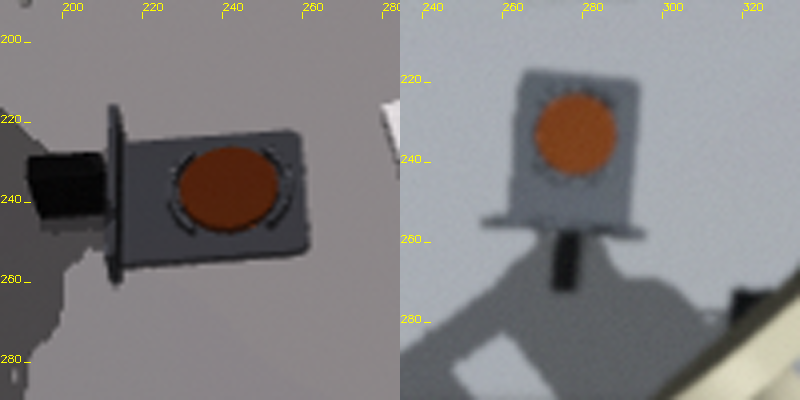

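The lens lies flat between the two lip arcs: side (241,237), top (279,233). Now I'll refine the meter pose.

```bash
python3 - <<'E'
from fit import *
# sub-pixel sill outline (white) in each image: area mask centroid & corners
for n,f,c in(("S",load("side3"),(303,233)),("T",load("top3"),(283,190))):
    g=cv2.cvtColor(f["frame"],cv2.COLOR_RGB2GRAY);print(n,g[c[1],c[0]-2:c[0]+3], g[c[1]+(0 if n=="S" else 14),c[0]-30:c[0]-10:3])
sill=[c for c in meter if c[1][0]==-135]
for n,f in(("S",S),("T",T)):
    a=[onz(f,c[2],.012) for c in sill if c[0] is f];d=a[0]-a[1];print(n,"mid",(a[0]+a[1])/2,"w",np.linalg.norm(d),"yaw",np.arctan2(-d[0],d[1]))
top=[c for c in meter if c[1][2]==76]
for n,f in(("S",S),("T",T)):
    a=[onz(f,c[2],.076) for c in top if c[0] is f]
    a.sort(key=lambda v:-v[1]);d=a[0]-a[1];print(n,"top back mid",(a[0]+a[1])/2,"w",np.linalg.norm(d),"yaw",np.arctan2(-d[0],d[1]))
# with inset parameters
c=[m for m in meter if m[1]!=(-80,-95,0)]
def r(p):
    o=[]
    for f,l,uv in c:
        l=np.array(l,float)
        if l[2]==76: l[:2]-=np.sign(l[:2])*[p[3]*1000,p[4]*1000]
        o.append(proj(f,P([p[0],p[1],0,p[2]],l))[0]-uv)
    return np.concatenate(o)
x=least_squares(r,[.738,-.154,.06,0,0]).x;print(np.round(x,4),np.round(r(x),1))
for n,f in(("S",S),("T",T)):
    cc=c;c=[k for k in cc if k[0] is f];print(n,np.round(least_squares(r,[.738,-.154,.06,0,0]).x,4));c=cc
E
```

```text
S [217 217 218 218 217] [137 137 137 137  96 219 222]
T [244 244 243 244 244] [171 171 172 172 170 171 171]
S mid [ 0.60281715 -0.16330535  0.012     ] w 0.11112013077674411 yaw 0.059292414783092426
T mid [ 0.60377905 -0.16268067  0.012     ] w 0.11125879718521808 yaw 0.06798439187799997
S top back mid [ 0.81866593 -0.15145238  0.076     ] w 0.1811462486865771 yaw 0.015003653490170884
T top back mid [ 0.81694047 -0.14819208  0.076     ] w 0.18676543944305796 yaw 0.052624130710175215
[ 0.738  -0.1549  0.053   0.      0.0035] [ 0.2 -0.6 -0.  -0.3  1.2 -0.2 -1.9 -0.2  1.6 -0.3  0.2 -0.3 -0.4 -0.1
 -0.1  0.5]
S [ 7.378e-01 -1.563e-01  4.390e-02 -4.000e-04  5.600e-03]
T [ 0.7385 -0.1536  0.0642  0.0013  0.0016]
```

The sill midpoint agrees to 1 mm between cameras: (0.6033, −0.1630), yaw ≈ 0.062, so the meter origin is (0.738, −0.1546). Next I'll grip the carrier, lift it and bring it in front of the slot.

```bash
cat >> r.py <<'E'
YM=.062;MO=np.array([.7380,-.1546])
def tcp(cx,cy,cz,yaw=YM):  # TCP for carrier origin at meter-frame (cx,cy) mm, underside cz mm
    c,s=np.cos(YM),np.sin(YM);o=MO+np.array([c*cx-s*cy,s*cx+c*cy])/1000
    return [*(o-.077*np.array([np.cos(yaw),np.sin(yaw)])),(cz+8.3)/1000]
E
python3 - <<'E'
from r import *
from fit import P
g=P([.4928,-.1485,0,-.1002],(-77,0,0))[0]
env.reach([g[0],g[1],.1],q(-.1));st("above")
print(env.movel([g[0],g[1],.0083],.1,guard=8));st("down")
env.close_gripper(80);st("grip")
env.movel([g[0],g[1],.0083+.025],.05);st("lift")
env.movel(tcp(-175,0,25),.08,frame=q(YM));st("turn")
env.movel(tcp(-150,0,18),.06);env.hold(.3);st("front")
for n in("side","top"):shot(n,"4")
a=np.linspace(0,6.3,40);PS=np.array([*MO,0,YM])
C=[[(-50,42,6),(55,42,6),(55,-42,6),(-50,-42,6)],[(-55,-52,0),(-55,52,0),(-55,52,30),(-55,-52,30),(-55,-52,0)]]
c_=P(PS,[(-150,0,18)])[0];cp=[*c_,YM]
S=load("side4");T=load("top4")
crop(S,200,180,340,320,2.8,"m1",[proj(S,P(cp,m)) for m in C]);crop(T,220,150,360,290,2.8,"m2",[proj(T,P(cp,m)) for m in C])
cv2.imwrite("pics/m.png",np.hstack([cv2.imread("pics/m1.png"),cv2.imread("pics/m2.png")]))
E
```

```text
above 10.91 p [ 0.4168 -0.1416  0.1006] F [0.3 0.2 0.2] gap 0.996 gf 0.0
False
down 11.97 p [ 0.4165 -0.1411  0.0088] F [0.3 0.2 0.2] gap 1.0 gf 0.0
grip 12.62 p [ 0.4163 -0.1409  0.0085] F [-1.3 -0.3  4.7] gap 0.176 gf 78.1
lift 13.27 p [ 0.4161 -0.1408  0.0333] F [-0.2 -0.4 -2.5] gap 0.176 gf 77.8
turn 14.37 p [ 0.4861 -0.17    0.0332] F [ 0.7 -0.3 -1.9] gap 0.174 gf 77.9
front 15.25 p [ 0.5113 -0.1687  0.0264] F [ 0.3 -0.7 -2.7] gap 0.178 gf 77.9
```

View pics/m.png

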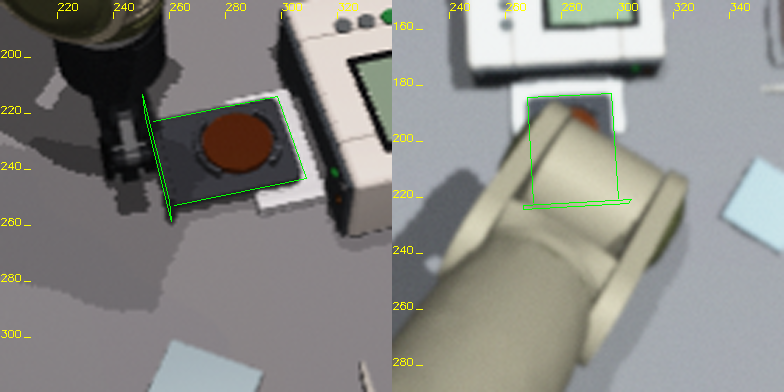

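The held carrier matches the predicted outline in both views, with the lens still seated. I'll lower it onto the sill and slide it in with a guard.

```bash
python3 - <<'E'
from r import *
print(env.movel(tcp(-150,0,10.5),.02,guard=3));st("sill")
z=monitor.sense()["position"][2]*1000-8.3;print("underside by grip",z)
zz=z+.3
for x in(-140,-130,-115,-100,-80,-60):
    h=env.movel(tcp(x,0,zz),.04,guard=8);st(f"x{x} {h}")
    if h: break
E
```

```text
True
sill 15.71 p [ 0.5114 -0.1687  0.0199] F [-1.8  0.3  5.7] gap 0.18 gf 79.2
underside by grip 11.64767504891006
x-140 False 16.12 p [ 0.522  -0.1682  0.0204] F [ 2.4 -0.2  0.9] gap 0.178 gf 78.2
x-130 True 16.33 p [ 0.5249 -0.1679  0.0204] F [2.6 1.1 3.1] gap 0.174 gf 78.4
```

```bash
python3 - <<'E'
from r import *
env.hold(.3);st("static")
z=monitor.sense()["position"][2]*1000-8.3
for x in(-134,-131,-128,-124,-120):
    h=env.movel(tcp(x,0,12.2),.02,guard=12);st(f"x{x} {h}")
    if h: env.hold(.2);st("static");break
E
```

```text
static 16.63 p [ 0.5244 -0.168   0.0203] F [3.3 0.7 3.1] gap 0.177 gf 78.5
x-134 False 16.95 p [ 0.5267 -0.1676  0.0205] F [-2.4  0.9  6.6] gap 0.178 gf 78.9
x-131 False 17.25 p [ 0.5296 -0.1674  0.0205] F [-3.2 -0.4  6.8] gap 0.174 gf 79.0
x-128 False 17.55 p [ 0.5326 -0.1672  0.0205] F [-2.3 -0.1  6.2] gap 0.175 gf 79.0
x-124 False 17.9 p [ 0.5366 -0.167   0.0205] F [-3.4  0.5  6.8] gap 0.175 gf 79.1
x-120 False 18.25 p [ 0.5399 -0.1664  0.0205] F [-8.6  2.2 10. ] gap 0.176 gf 79.6
```

The nose is in the slot, with some drag plus a sideways (+y) and upward reaction. I'll ease off accordingly and continue.

```bash
python3 - <<'E'
from r import *
env.hold(.2);st("static")
y,z=0.,12.2
for x in(-119,-117,-114,-111,-107,-103):
    s=monitor.sense()["contact_force"]
    y+=.4*np.clip(s[1]/2,-1,1) if abs(s[1])>1 else 0
    z+=np.clip((s[2]-1)*.05,-.2,.3)
    h=env.movel(tcp(x,y,z),.02,guard=15);env.hold(.15);st(f"x{x} y{y:.1f} z{z:.2f} {h}")
    if h: break
E
```

```text
static 18.45 p [ 0.5399 -0.1664  0.0205] F [-7.5  3.2  9.1] gap 0.172 gf 79.6
x-119 y0.4 z12.50 False 18.85 p [ 0.5411 -0.166   0.0206] F [-4.7  0.6  6.1] gap 0.177 gf 79.0
x-117 y0.4 z12.75 False 19.25 p [ 0.5438 -0.166   0.0207] F [-4.4  0.1  3.1] gap 0.179 gf 78.4
x-114 y0.4 z12.86 False 19.7 p [ 0.5475 -0.166   0.021 ] F [ 0.5  0.2 -1.6] gap 0.178 gf 77.8
x-111 y0.4 z12.73 False 20.15 p [ 0.5505 -0.1658  0.021 ] F [ 1.3  1.4 -1.7] gap 0.174 gf 77.8
x-107 y0.7 z12.59 False 20.65 p [ 0.5544 -0.1654  0.0209] F [ 0.4  1.1 -0.9] gap 0.178 gf 78.0
x-103 y0.9 z12.50 False 21.15 p [ 0.5584 -0.1649  0.0209] F [ 1.2  0.4 -0.5] gap 0.181 gf 78.1
```

```bash
python3 - <<'E'
from r import *
y,z=.9,12.5
for x in(-95,-85,-75,-65,-55,-45,-42,-39,-36,-34):
    s=monitor.sense()["contact_force"]
    y+=.3*np.clip(s[1]/2,-1,1) if abs(s[1])>1.2 else 0
    z+=np.clip((s[2]-0)*.05,-.15,.15)
    h=env.movel(tcp(x,y,z),.035,guard=15);env.hold(.1);st(f"x{x} y{y:.1f} z{z:.2f} {h}")
    if h: break
E
```

```text
x-95 y0.9 z12.47 False 21.62 p [ 0.5665 -0.1644  0.0208] F [ 0.3 -0.3 -0.8] gap 0.179 gf 78.0
x-85 y0.9 z12.43 False 22.16 p [ 0.5764 -0.1638  0.0207] F [ 1.7 -0.3 -0.8] gap 0.178 gf 78.1
x-75 y0.9 z12.40 False 22.69 p [ 0.5864 -0.1631  0.0207] F [ 1.3 -0.3 -1.2] gap 0.178 gf 78.1
x-65 y0.9 z12.34 False 23.23 p [ 0.5965 -0.1625  0.0206] F [ 1.7  0.2 -0.2] gap 0.178 gf 78.1
x-55 y0.9 z12.33 False 23.76 p [ 0.6064 -0.1619  0.0206] F [ 0.8 -0.5  0.5] gap 0.176 gf 78.1
x-45 y0.9 z12.35 False 24.29 p [ 0.6164 -0.1613  0.0206] F [ 1.2 -0.2  0.3] gap 0.178 gf 78.1
x-42 y0.9 z12.37 False 24.64 p [ 0.6193 -0.1611  0.0207] F [-0.2 -0.3  0.9] gap 0.179 gf 78.2
x-39 y0.9 z12.41 False 24.99 p [ 0.622  -0.1609  0.0206] F [-3.9  0.   1.6] gap 0.178 gf 78.4
x-36 y0.9 z12.49 False 25.34 p [ 0.625  -0.1607  0.0207] F [-5.3  0.2  2.3] gap 0.178 gf 78.4
x-34 y0.9 z12.60 False 25.69 p [ 0.6268 -0.1606  0.0208] F [-4.9 -1.7  2.2] gap 0.176 gf 78.5
```

The spring contact came in near x≈−40, as expected. I'll push the last few millimetres in small steps until the plate closes firmly.

```bash
python3 - <<'E'
from r import *
y,z=.9,12.6;x=-34
while x<-24:
    x+=.7;env.movel(tcp(x,y,z),.02);env.hold(.15);st(f"x{x:.1f}")
    s=monitor.sense()["contact_force"]
    if s[0]<-22: break
env.hold(.3);st("end");print(monitor.sense()["ft_torque"])
shot("side","5");crop(load("side5"),210,160,360,290,4.5,"z")
E
```

```text
x-33.3 26.09 p [ 0.6273 -0.1606  0.0208] F [-7.  -0.   2.1] gap 0.179 gf 78.5
x-32.6 26.49 p [ 0.6279 -0.1605  0.0207] F [-6.5 -0.5  3.6] gap 0.179 gf 78.5
x-31.9 26.89 p [ 0.6286 -0.1605  0.0208] F [-7.  -0.7  3.2] gap 0.172 gf 78.5
x-31.2 27.29 p [ 0.6292 -0.1604  0.0208] F [-8.  -0.9  3.9] gap 0.175 gf 78.5
x-30.5 27.69 p [ 0.6299 -0.1604  0.0208] F [-9.  -0.1  3.2] gap 0.18 gf 78.6
x-29.8 28.09 p [ 0.6303 -0.1604  0.0207] F [-11.4  -0.2   4.6] gap 0.179 gf 78.8
x-29.1 28.49 p [ 0.6303 -0.1603  0.0207] F [-16.1  -1.    7.3] gap 0.175 gf 79.1
x-28.4 28.89 p [ 0.6303 -0.1603  0.0207] F [-20.2  -0.6   9. ] gap 0.179 gf 79.5
x-27.7 29.29 p [ 0.6303 -0.1604  0.0206] F [-23.3  -1.4  13.2] gap 0.18 gf 80.0
end 29.59 p [ 0.6303 -0.1604  0.0206] F [-23.4  -1.5  12.5] gap 0.179 gf 80.0
[-0.36054055  3.11798066  0.13109528]
```

View pics/z.png

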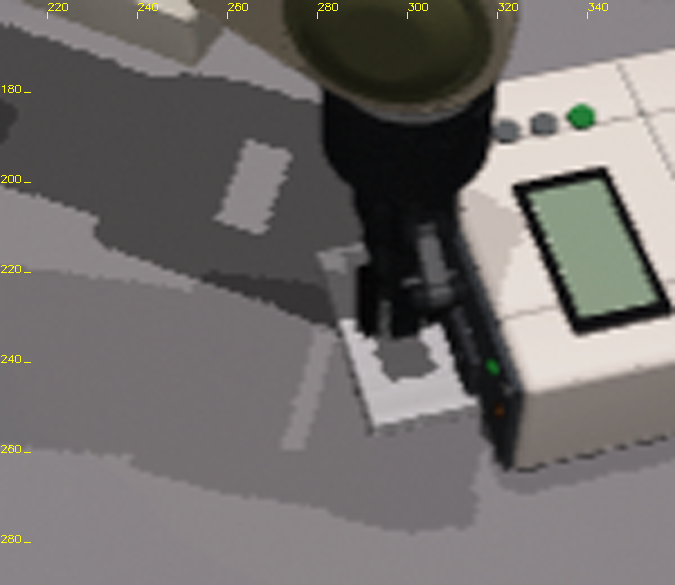

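The arm stopped hard at TCP x = 0.6303, with 23 N of push and about 10 mm of contact travel. The picture shows the front plate flush against the meter's dark face at about (312,238), with the grip still held.

```bash
python3 -c "
from r import *
print(job.hand_in());st()"
```

```text
the job is handed in; nothing more can be done
None
the job is handed in; nothing more can be done
```

The job is handed in: the brown lens was lying flat in its seat before the carrier went in, and the carrier is still held fully home against the meter at about 23 N, with the spring contact pressed about 10 mm (judged from arm travel and the hard stop).

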